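# Close the hasp of the long parts case

### The job

Two plywood parts cases stand on the packing bench, each with its steel hasp swung open. The long case is packed for dispatch: swing its hasp over until the strap lies flat on the case, down over its staple. Leave the short case's hasp standing open and the small carton where it sits on the long case's lid.

Things in the scene. Friction and masses are not known exactly. Their poses are not given: they have to be found in the camera images.
- long_case: Longer of two fixed plywood cases: 220 (its x) x 300 (its y) x 120 mm high; the other, 220 x 190 x 120, stands to its left or right. Origin: centre of underside, z up, x away from the robot (yaw within 0.35). Steel hasp on top: hinge axis along y through (-55, -50, 126) mm; staple, a wire loop 24 long in x, 6 thick, rising 22 mm above the top, at (33, -50) mm. Hinge leaf 4 mm high at x -94 to -58.
- long_hasp (a joint): Long case's hasp strap, rad: 0 = flat on the case, pointing to case +x, staple through its slot, top face 128 mm above the bench; 1.57 = upright; 2.0 = stop, leaning back to -x. Starts at 1.2 to 1.8. Strap 120 mm long from the axis, 40 wide, 4 thick; slot 32 x 13 mm, centred 88 mm from the axis. Stiff hinge (0.15 N m): it stays where left, so push it right down; 3 to 5 N at mid-strap.
- short_hasp (a joint): The same for the short case's hasp, an identical strap, 30 mm to the -y side of that case's middle. Starts between 1.2 and 1.8; it is to stay open.
- carton: Small closed brown carton, 75 x 90 x 50 mm (along its x, y, z), about 0.1 kg, loose on the long case's top beside the hasp, its centre 80 to 95 mm to the case's +y side of the middle. Origin: centre of its underside; z up.
Things that resemble listed ones, but are neither listed nor needed, are in the scene too. Leave any blue or green look-alike of the carton alone.

How it is judged:
At the end, for the whole second after the job is handed in: The long case's hasp strap lies down over its staple, at rest, within 0.15 rad of flat; the short case's hasp is still open (above 0.9 rad); the carton is upright and within 30 mm of where it was (value of joint long_hasp below 0.15 rad and velocity of joint long_hasp between -0.05 and 0.05 rad/s and value of joint short_hasp above 0.9 rad and distance of carton from where it was at the start of the episode below 0.03 m and angle between carton's own z axis and vertical below 0.17 rad); the robot touches nothing.
It fails at once if the short case's hasp is swung towards closed (below 0.9 rad) (value of joint short_hasp below 0.9 rad).
It fails at once if the carton on the long case is knocked over or shoved more than 30 mm (distance of carton from where it was at the start of the episode above 0.03 m or angle between carton's own z axis and vertical above 0.5 rad).
It also fails if it takes over 29 s, if anything falls off the work surface, if the arm or the gripper's body presses on something with over 40 N, if the wrist force passes 120 N, or if a joint passes its speed limit or range.

### The arm

A 6-joint arm with a two-finger parallel gripper is mounted at the origin on the work surface. World frame = base frame: x ahead of the robot, y to its left, z up, the work surface at z = 0. Lengths are in m, angles in rad, forces in N, time in s.
With the tool pointing down it reaches from about 0.35 to 0.775 m from the base axis. Payload 5.5 kg.
Tool frame: the origin (TCP) lies at the very end of the fingers, on their centre line; the grasp point (between the pads) lies 19 mm behind it; x points along the fingers, y is the direction in which the jaws open and shut, and the axes are right-handed (so a half turn about x gives the same grasp; the last joint's range is limited). The gripper opens to 85 mm and grips with 20 to 120 N. Pads are 22 mm wide; open, the fingers measure 114 mm over their backs; the gripper's body (76 mm by 85 mm) begins 54 mm behind the grasp point. The pads swing forward as they close: fully open they stand 13 mm farther back than shut.
Start: joints at [-1.326, 0.313, 0.046, 1.304, 0, 1.431], TCP at [0.216, -0.533, 0.231] pointing down, gripper open.
Joint ranges: [-2.76, 2.76], [-0.86, 1.69], [-1.03, 1.26], [-2.2, 2.34], [-1.47, 1.5], [-3.14, 3.14]. Speed limits (rad/s): [2.57, 2.57, 3.14, 3.14, 3.14, 3.14].

### API

Orientations are given as a unit quaternion [w, x, y, z].
In Python, from workcell import readout, cams, env, finder gives the robot as it stands.
- The arm moves only by the tool drive_tool, never from a script. Its argument "moves" is a list that holds one entry, the list of rows, each a list of 7 numbers: the shift along the tool's x, y, z in m, then the turn, a rotation vector about the tool's x, y, z in rad, then the closure in counts, from 0 (fully open) to 255 (shut). A call has exactly 5 rows; each row is the pose to reach, as a shift and turn from the pose measured when the call began, along the tool's axes at that moment; what a row does not reach only later rows make up. A row lasts 1/8 s, in which the tool goes at most 62.5 mm and 10.7 degrees, less where a joint would pass 70% of its speed; a pose out of reach is approached as far as the arm can. A call with a gripper value outside its range is refused whole. The fingers move at their own pace and stop on an object; "squeeze" is the grip in N (left out, the last holds). Time passes only in rows, so rows that repeat a pose let the fingers close, or fill a call up. It gives the time, the measured TCP pose, the force and the opening at its end, in the units of the state.
- readout.get_state(): the state, without advancing time (a new reading comes with each control period).
- cams.read_camera(name): name is "scene" or "top" or "wrist"; returns the picture (420x560x3 uint8, blue, green, red); there is no depth.
- cams.camera_params(name): a dict with "mtx" (3x3 intrinsics, pixels), "dist" ([k1, k2, p1, p2, k3] as OpenCV has them; the pictures are not rectified), "R" (3x3) and "t" (3): a world point X has camera coordinates R X + t; the wrist camera has in their place "mount" (4x4, takes a point from camera to tool coordinates, whose origin is the TCP and whose axes are the tool frame's). Camera axes: x right, y down, z forward; pixel columns grow to the right and rows downward; lengths in m; the calibration is good to about 2 mm. A picture is of the moment at which its call begins: read the wrist's pose just before it. camera_params takes no time and is no camera call.
- env.hand_in(): hands the job in, once; it reports no verdict.
Trained networks look in the newest picture that a camera, given by its name, has taken for a name from the list of things; names that differ only in an ending like _2 or _b are one class to them, and where a whole thing is asked for, a point or a joint stands for the part that bears it (a point fixed in the world has none). Each returns a list of dicts, best first, with "conf" (0 to 1); they miss things now and then, are a little off and sometimes report something else, mostly with a low value. They report only what shows in the picture. A call takes as long as a camera call. They do not tell look-alikes from the thing itself.
- finder.regions_of(camera, name): "pixels" (420x560 bool, what is visible of it) and "point" ([column, row] in pixels, amid what is visible of it).
The state is a dict: "clock": time; "joint_pos": joint angles; "qvel": joint speeds; "tau": joint torques, N m; "tcp_pos": TCP position; "orientation": TCP orientation; "wrist_force": force on the tool from outside, world axes, zero at the start; "ft_torque": the same for the moment, N m; "finger_gap": finger opening in m.
Only numpy, scipy, OpenCV 4.12 (cv2) and the standard library are available. Lean on these libraries where they do the work, as an engineer would, in place of code of your own. Each camera call takes 0.05 s, during which the arm holds its last target.

## Working session

There is one attempt and no reset: what is moved stays moved. The work goes in short steps, Python scripts to look and compute and a tool call to move; the robot and the scene stay as the last step left them, time stands still between calls to the robot, and variables do not carry over. Pictures are saved under pics/ and viewed, and the job is handed in when it is done.

Besides the shell and the picture viewer there is one more tool, called after "Call:" as name(argument=value, ...), one argument or row to a line, values as JSON. drive_tool: Moves the arm, as the interface text tells. Its arguments: {"type":"object","properties":{"moves":{"type":"array"},"squeeze":{"type":"number"}},"required":["moves"]}

```bash
mkdir -p pics; ls
python3 - <<'E'
from workcell import readout,cams,env,finder
import cv2
print(readout.get_state())
for c in ("scene","top"):
    im=cams.read_camera(c); cv2.imwrite(f"pics/{c}0.png",im)
    p=cams.camera_params(c); print(c,p)
    for n in ("long_case","long_hasp","carton"):
        for r in finder.regions_of(c,n): print(c,n,r["conf"],r["point"],r["pixels"].sum())
print(cams.camera_params("wrist"))
print(readout.get_state()["clock"])
E
```

```text
pics
{'clock': 0.0, 'joint_pos': array([-1.32557955e+00,  3.14044145e-01,  4.49495235e-02,  1.30359949e+00,
       -6.03018855e-06,  1.43119019e+00]), 'qvel': array([ 0.00124176, -0.00095539,  0.00150533,  0.00089553, -0.00143912,
       -0.00015064]), 'tau': array([-8.75963860e-05, -4.80626678e+01,  2.98532724e+01,  1.93779438e-02,
        8.33561870e-06,  8.36424050e-06]), 'tcp_pos': array([ 0.21570938, -0.53243803,  0.23037195]), 'orientation': array([-0.13454751, -0.69401994, -0.13588735,  0.69409503]), 'wrist_force': array([-0.6561778 , -1.05452536, -0.2746708 ]), 'ft_torque': array([-0.02202817, -0.02303099, -0.02778072]), 'finger_gap': 0.08553683929160796}
scene {'mtx': array([[524.14390257,   0.        , 279.49931407],
       [  0.        , 524.14390257, 209.3240673 ],
       [  0.        ,   0.        ,   1.        ]]), 'dist': array([-0.05750021,  0.        ,  0.        ,  0.        ,  0.        ]), 'R': array([[ 0.88630406,  0.46305424,  0.00677371],
       [ 0.27533595, -0.51513028, -0.811684  ],
       [-0.37236437,  0.72126387, -0.58405754]]), 't': array([-0.43160147, -
[... 795 characters left out ...]
ton 0.72 [296.0, 120.5] 1114
top carton 0.61 [395.5, 301.8] 1252
top carton 0.55 [322.9, 214.8] 1412
{'mtx': array([[375.42429978,   0.        , 282.94941701],
       [  0.        , 375.42429978, 209.52253759],
       [  0.        ,   0.        ,   1.        ]]), 'dist': array([-0.02843975,  0.        ,  0.        ,  0.        ,  0.        ]), 'mount': array([[-7.31728575e-04, -3.15281258e-01,  9.48997994e-01,
        -1.43514408e-01],
       [ 9.99999643e-01, -6.32373001e-04,  5.60963206e-04,
        -5.85011090e-05],
       [ 4.23259524e-04,  9.48998065e-01,  3.15281609e-01,
        -8.25474886e-02],
       [ 0.00000000e+00,  0.00000000e+00,  0.00000000e+00,
         1.00000000e+00]])}
0.4
```

View pics/scene0.png

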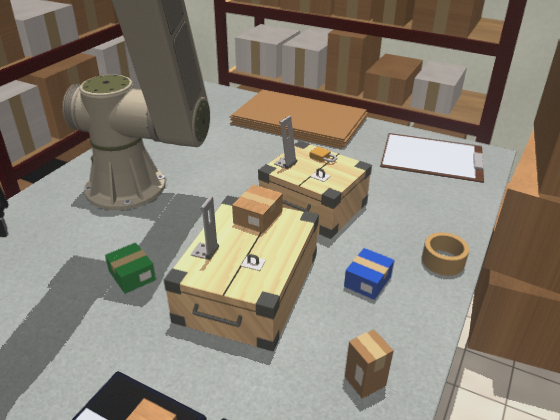

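View pics/top0.png

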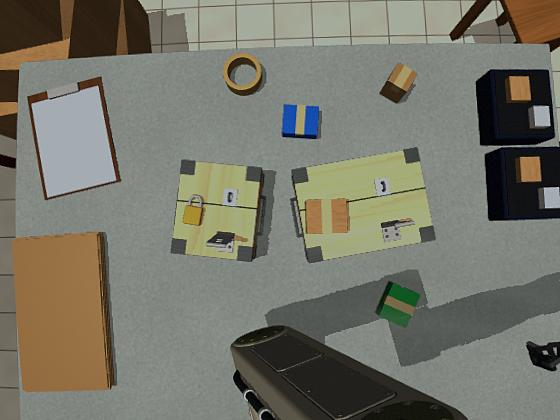

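The long case is the right one in the top view, with its hasp at about (397,228), staple at (382,186) and brown carton at (327,215). The short case is on the left, with its hasp at (225,240). The carton look-alikes are the blue one at (300,121), the green one at (399,304) and the upright tan one at (399,82). The only other thing that could be taken for the long hasp is the short case's hasp. Next I'll fit the case's pose.

Run:
```python
import cv2
a=cv2.imread("pics/top0.png")[135:275,280:450]; cv2.imwrite("pics/topc.png",cv2.resize(a,None,fx=4.5,fy=4.2,interpolation=cv2.INTER_CUBIC))
a=cv2.imread("pics/scene0.png")[180:350,160:330]; cv2.imwrite("pics/scenec.png",cv2.resize(a,None,fx=3.5,fy=3.5,interpolation=cv2.INTER_CUBIC))
```

```text
(no output)
```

View pics/topc.png

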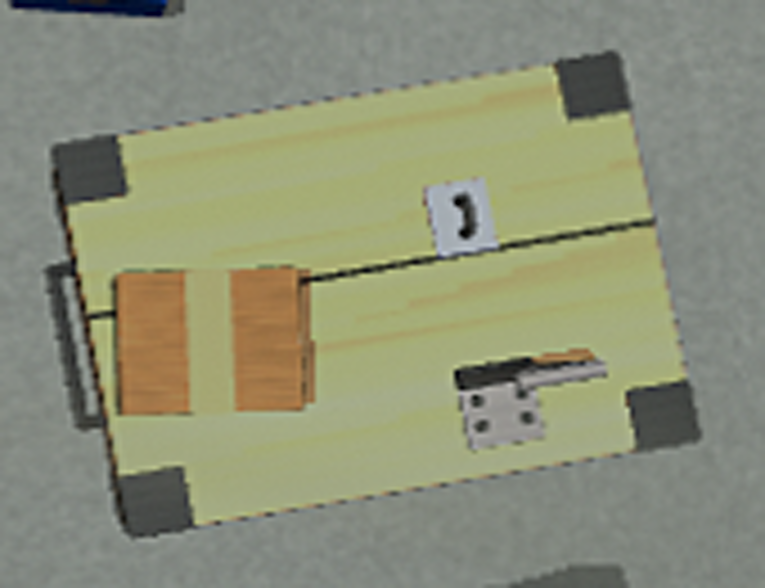

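View pics/scenec.png

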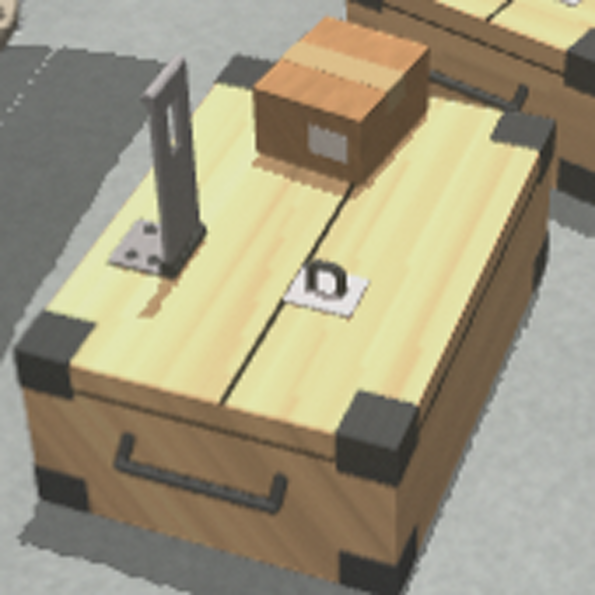

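```bash
cat > h.py <<'E'
import numpy as np,cv2
from scipy.optimize import least_squares
from workcell import readout,cams,env,finder
P={c:cams.camera_params(c) for c in("scene","top")}
def proj(c,X):
    p=P[c]; return cv2.projectPoints(np.array(X,float).reshape(-1,3),cv2.Rodrigues(p["R"])[0],p["t"],p["mtx"],p["dist"])[0][:,0]
def c2w(q,X):
    X=np.atleast_2d(X); x,y,a=q; c,s=np.cos(a),np.sin(a)
    return np.c_[x+c*X[:,0]-s*X[:,1],y+s*X[:,0]+c*X[:,1],X[:,2]]
E
python3 - <<'E'
from h import *
C=np.array([[.11,.15,.12],[.11,-.15,.12],[-.11,-.15,.12],[-.11,.15,.12],[.033,-.05,.142]])
t=lambda L:np.array([(280+x/4.5,135+y/4.2) for x,y in L]); s=lambda L:np.array([(160+x/3.5,180+y/3.5) for x,y in L])
T=t([(54,148),(619,50),(698,440),(128,535),(463,195)])
S=s([(555,122),(400,450),(17,350),(235,55),(325,265)])
f=lambda q,w:np.concatenate(([ (proj("top",c2w(q,C))-T)] if w!=1 else [])+([(proj("scene",c2w(q,C))-S)] if w!=0 else []))
for w in(0,1,2):
    r=least_squares(lambda q:f(q,w).ravel(),[.5,-.1,0],loss="soft_l1"); print(w,r.x.round(4)); print(f(r.x,w).round(1).tolist())
q=r.x
tip=s([(145,98),(185,60)])
for a in(1.2,1.4,1.5,1.6,1.8):
    X=[[-.055+.12*np.cos(a),y,.126+.12*np.sin(a)] for y in(-.07,-.03)]
    print(a,proj("scene",c2w(q,X)).round(1).tolist(),tip.round(1).tolist(),proj("top",c2w(q,X)).round(1).tolist())
print("axis,staple",c2w(q,[[-.055,-.05,.126],[.033,-.05,.142]]))
E
```

```text
0 [ 0.5051 -0.1803  0.1501]
[[-0.4, -0.9], [-0.6, 0.1], [0.1, -0.5], [0.1, 0.0], [1.1, 4.0]]
1 [ 0.5081 -0.1837  0.1542]
[[0.1, -0.5], [-0.2, 0.1], [-0.7, 0.4], [0.1, 0.2], [0.7, -0.5]]
2 [ 0.5066 -0.1816  0.153 ]
[[0.0, -1.4], [-0.3, -0.7], [0.7, -1.4], [0.8, -0.5], [1.6, 3.3], [-0.0, -1.1], [-0.5, -0.9], [-0.7, -0.6], [0.1, -0.4], [0.6, -1.3]]
1.2 [[225.5, 215.9], [234.0, 204.0]] [[201.4, 208.0], [212.9, 197.1]] [[409.0, 199.1], [390.0, 202.6]]
1.4 [[213.7, 210.6], [222.6, 198.8]] [[201.4, 208.0], [212.9, 197.1]] [[412.2, 210.0], [392.9, 213.6]]
1.5 [[207.7, 208.7], [216.8, 197.0]] [[201.4, 208.0], [212.9, 197.1]] [[413.5, 215.8], [394.3, 219.3]]
1.6 [[201.8, 207.3], [211.0, 195.7]] [[201.4, 208.0], [212.9, 197.1]] [[414.7, 221.6], [395.4, 225.2]]
1.8 [[190.3, 206.2], [199.8, 194.8]] [[201.4, 208.0], [212.9, 197.1]] [[416.5, 233.2], [397.3, 236.8]]
axis,staple [[ 0.45991197 -0.23939567  0.126     ]
 [ 0.54688337 -0.22598018  0.142     ]]
```

```bash
cat >> h.py <<'E'
from scipy.spatial.transform import Rotation as Ro
Q=(.507,-.182,.153)
def st():
    s=readout.get_state(); return s,Ro.from_quat(np.roll(s["orientation"],-1)),s["tcp_pos"]
def case(p):
    c,s=np.cos(Q[2]),np.sin(Q[2]); d=np.array(p)-[Q[0],Q[1],0]; return np.array([c*d[0]+s*d[1],-s*d[0]+c*d[1],d[2]])
def show(pts):
    s,R,p=st(); print("t",s["clock"],"tcp case",case(p).round(4),"F",s["wrist_force"].round(1),"gap",s["finger_gap"])
    print("Raxes",R.as_matrix().T.round(3).tolist())
    for sg in(1,-1):
        ey=sg*np.array([-np.sin(Q[2]),np.cos(Q[2]),0]); ex=np.array([0,0,-1.]); D=Ro.from_matrix(np.c_[ex,ey,np.cross(ex,ey)])
        rv=(R.inv()*D).as_rotvec(); print("turn",sg,rv.round(3),np.degrees(np.linalg.norm(rv)).round(1))
    for x in pts: print(x,R.inv().apply(c2w(Q,x)[0]-p).round(4))
E
python3 - <<'E'
from h import *
show([[-.15,-.05,.215],[-.115,-.05,.215],[-.03,-.05,.215]])
E
```

```text
t 0.4 tcp case [-0.3412 -0.3025  0.2312] F [0.7 0.8 0. ] gap 0.08561154633167779
Raxes [[-0.0, 0.0, -1.0], [0.375, -0.927, -0.0], [-0.927, -0.375, -0.0]]
turn 1 [-2.91 -0.   -0.  ] 166.7
turn -1 [ 0.232 -0.     0.   ] 13.3
[-0.15, -0.05, 0.215] [ 0.0162 -0.2018 -0.2441]
[-0.115, -0.05, 0.215] [ 0.0162 -0.1937 -0.2782]
[-0.03, -0.05, 0.215] [ 0.0162 -0.1742 -0.3609]
```

Call:
drive_tool(
  moves=[
    [[0.003,-0.04,-0.049,0.05,0,0,255],[0.006,-0.08,-0.098,0.1,0,0,255],[0.01,-0.12,-0.147,0.15,0,0,255],[0.013,-0.16,-0.195,0.2,0,0,255],[0.016,-0.2,-0.244,0.232,0,0,255]],
  ],
  squeeze=60,
)

```text
clock: 1.02
tcp_pos: [0.3659, -0.2573, 0.2155]
orientation: [0.054, 0.705, 0.053, -0.705]
wrist_force: [1.2, -1.0, 0.6]
finger_gap: 0.0004
```

Run:
```python
from h import *
show([[-.115,-.05,.215],[-.085,-.05,.215],[-.06,-.05,.215],[-.03,-.05,.205]])
for c in("scene","wrist"): cv2.imwrite(f"pics/{c}1.png",cams.read_camera(c))
```

```text
t 1.025 tcp case [-0.1509 -0.0529  0.2155] F [ 1.2 -1.   0.6] gap 0.00042685640735944563
Raxes [[0.001, -0.0, -1.0], [0.15, -0.989, 0.001], [-0.989, -0.15, -0.001]]
turn 1 [ 3.14e+00 -1.00e-03  1.00e-03] 179.9
turn -1 [-0.002 -0.001 -0.001] 0.1
[-0.115, -0.05, 0.215] [ 0.0006 -0.003  -0.0359]
[-0.085, -0.05, 0.215] [ 0.0006 -0.0031 -0.0659]
[-0.06, -0.05, 0.215] [ 0.0006 -0.0031 -0.0909]
[-0.03, -0.05, 0.205] [ 0.0106 -0.0032 -0.1209]
```

View pics/scene1.png

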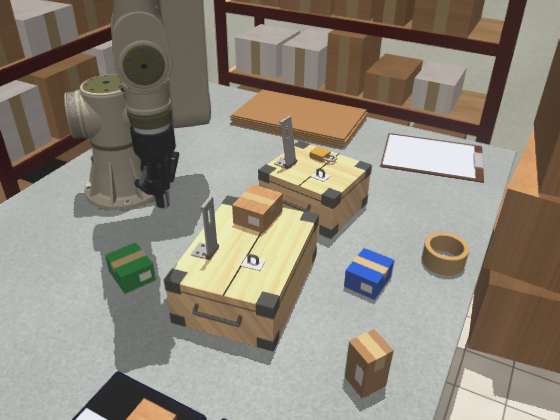

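View pics/wrist1.png

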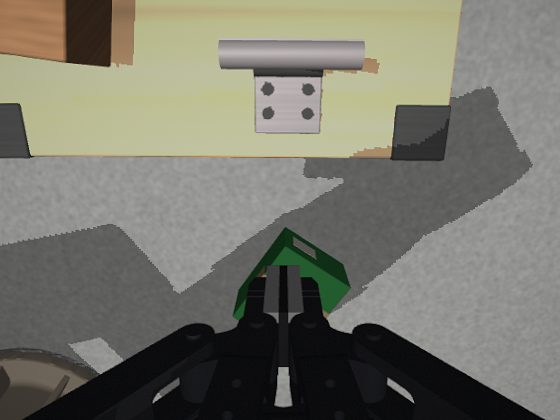

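The wrist view shows the strap edge-on at (290,55), centred on the fingers at about column 283. The shut fingertips are only about 13 mm wide, close to the slot width, so I'll push below the slot at a radius of about 62 mm.

Call:
drive_tool(
  moves=[
    [[0.015,-0.002,-0.02,0,0,0,255],[0.0275,-0.003,-0.045,0,0,0,255],[0.0275,-0.003,-0.066,0,0,0,255],[0.0275,-0.003,-0.08,0,0,0,255],[0.03,-0.003,-0.1,0,0,0,255]],
  ],
)

```text
clock: 1.75
tcp_pos: [0.4654, -0.2353, 0.186]
orientation: [-0.056, -0.705, -0.057, 0.705]
wrist_force: [-2.8, -1.0, -0.6]
finger_gap: 0.0001
```

Run:
```python
from h import *
show([[-.0455,-.05,.1845],[-.029,-.05,.176],[-.016,-.05,.163],[-.0075,-.05,.146],[-.004,-.05,.128]])
for c in("scene","wrist"): cv2.imwrite(f"pics/{c}2.png",cams.read_camera(c))
a=cv2.imread("pics/scene2.png")[120:330,90:370]; b=cv2.imread("pics/wrist2.png")
cv2.imwrite("pics/c2.png",np.hstack([cv2.resize(a,(400,300)),cv2.resize(b,(400,300))]))
```

```text
t 1.75 tcp case [-0.0493 -0.0463  0.186 ] F [-2.8 -1.  -0.6] gap 0.00013652248152677674
Raxes [[-0.0, 0.001, -1.0], [0.158, -0.987, -0.001], [-0.987, -0.158, 0.0]]
turn 1 [-3.136e+00 -2.000e-03  0.000e+00] 179.7
turn -1 [0.006 0.    0.001] 0.3
[-0.0455, -0.05, 0.1845] [ 0.0015  0.0037 -0.0037]
[-0.029, -0.05, 0.176] [ 0.01    0.0038 -0.0202]
[-0.016, -0.05, 0.163] [ 0.023   0.0039 -0.0333]
[-0.0075, -0.05, 0.146] [ 0.04    0.004  -0.0418]
[-0.004, -0.05, 0.128] [ 0.058   0.0041 -0.0453]
```

View pics/c2.png

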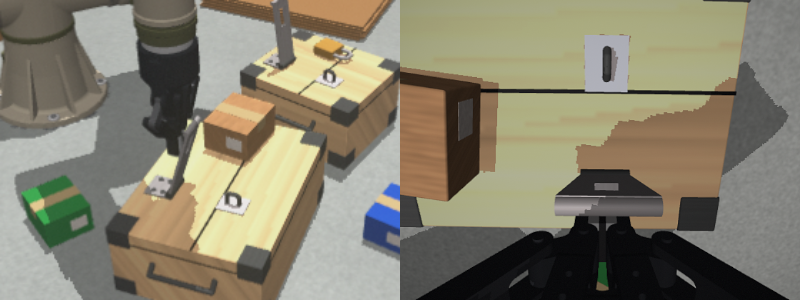

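The strap has tilted forward and is riding on the fingers with 2.8 N at the wrist. The carton hasn't moved. I'll follow the arc down.

Call:
drive_tool(
  moves=[
    [[0.002,0.002,-0.006,0,0,0,255],[0.01,0.004,-0.02,0,0,0,255],[0.023,0.004,-0.033,0,0,0,255],[0.04,0.004,-0.042,0,0,0,255],[0.057,0.004,-0.045,0,0,0,255]],
  ],
)

```text
clock: 2.48
tcp_pos: [0.5129, -0.2316, 0.1272]
orientation: [0.057, 0.706, 0.058, -0.704]
wrist_force: [-7.3, 0.8, 67.3]
finger_gap: 0.0002
```

Run:
```python
from h import *
show([[-.004,-.05,.128],[-.004,-.05,.126]])
for c in("scene","wrist"): cv2.imwrite(f"pics/{c}3.png",cams.read_camera(c))
a=cv2.imread("pics/scene3.png")[120:330,90:370]; b=cv2.imread("pics/wrist3.png")
cv2.imwrite("pics/c3.png",np.hstack([cv2.resize(a,(400,300)),cv2.resize(b,(400,300))]))
```

```text
t 2.475 tcp case [-0.0017 -0.0499  0.1272] F [-7.3  0.8 67.3] gap 0.00018137918835105268
Raxes [[0.002, 0.002, -1.0], [0.161, -0.987, -0.001], [-0.987, -0.161, -0.002]]
turn 1 [-3.133e+00 -2.000e-03 -3.000e-03] 179.5
turn -1 [ 0.009 -0.002  0.001] 0.5
[-0.004, -0.05, 0.128] [-0.0009  0.      0.0023]
[-0.004, -0.05, 0.126] [0.0011 0.     0.0023]
```

View pics/c3.png

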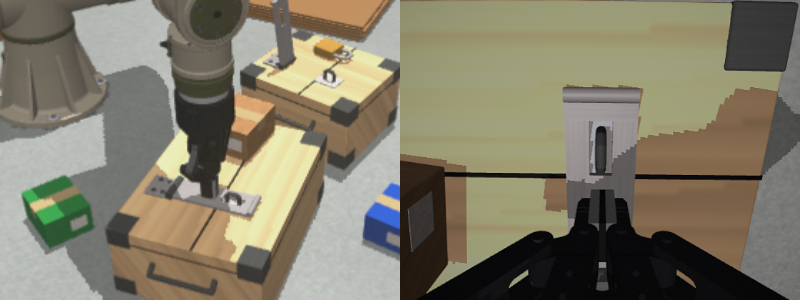

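The strap is down with the staple through its slot, and the 67 N on the wrist shows it is firmly seated. I'll lift straight up and away.

Call:
drive_tool(
  moves=[
    [[-0.01,0,0,0,0,0,255],[-0.03,0,0,0,0,0,255],[-0.07,0,0.01,0,0,0,255],[-0.12,0,0.05,0,0,0,255],[-0.14,0,0.1,0,0,0,255]],
  ],
)

```text
clock: 3.2
tcp_pos: [0.4138, -0.2485, 0.2704]
orientation: [0.058, 0.707, 0.057, -0.703]
wrist_force: [-0.5, -1.1, 0.2]
finger_gap: -0.0004
```

Run:
```python
from h import *
show([])
for c in("scene","wrist","top"): cv2.imwrite(f"pics/{c}4.png",cams.read_camera(c))
a=cv2.imread("pics/scene4.png")[120:330,90:370]; b=cv2.imread("pics/wrist4.png")
cv2.imwrite("pics/c4.png",np.hstack([cv2.resize(a,(400,300)),cv2.resize(b,(400,300))]))
# expected tip corner pixels when flat
for a in(0,.15): print(a,proj("scene",c2w(Q,[[-.055+.12*np.cos(a),y,.128+.12*np.sin(a)] for y in(-.07,-.03)])).round(1).tolist())
cv2.imwrite("pics/d4.png",cv2.resize(cv2.imread("pics/scene4.png")[180:350,160:330],None,fx=3.5,fy=3.5,interpolation=cv2.INTER_CUBIC))
```

```text
t 3.2 tcp case [-0.1022 -0.0515  0.2704] F [-0.5 -1.1  0.2] gap -0.0003777014139151554
Raxes [[0.005, -0.001, -1.0], [0.162, -0.987, 0.002], [-0.987, -0.162, -0.005]]
turn 1 [-3.132e+00  3.000e-03 -8.000e-03] 179.4
turn -1 [ 0.01  -0.005 -0.002] 0.6
0 [[265.5, 270.2], [272.5, 257.2]]
0.15 [[264.7, 263.0], [271.8, 250.1]]
```

View pics/c4.png

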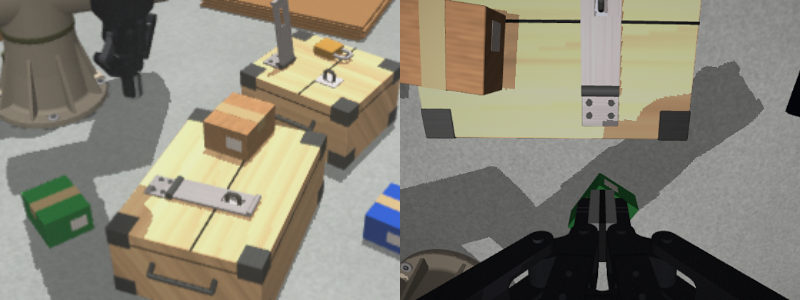

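View pics/d4.png

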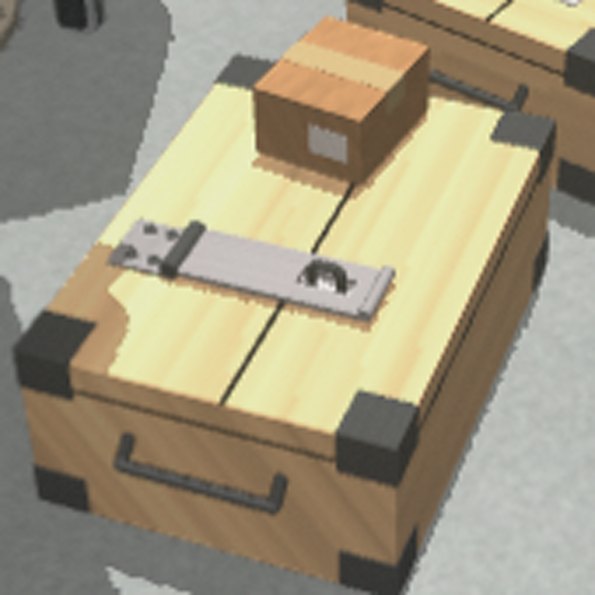

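The tip corners are at about (265.7,270.0) and (272.0,256.6). The prediction for a flat strap is (265.5,270.2) and (272.5,257.2), so it is flat. The carton's pixels are the same as at the start, the short hasp is upright, and the gripper is clear.

```bash
python3 -c "
from workcell import env,readout
print(readout.get_state()['qvel'].round(3)); print(env.hand_in())"
```

```text
[ 0.027  0.05  -0.003 -0.033  0.008  0.013]
the job is handed in; nothing more can be done
None
```

I closed the long case's hasp and handed the job in at about 3.4 s on the robot's clock. I swung the strap over with the shut fingertips, pressed it flat over its staple, then backed the arm off.

- **Long hasp:** in the last pictures its tip corners lie within 1 px of where a flat strap should be. A strap at the 0.15 rad limit would show about 7 px higher. The staple stands through the slot.
- **Carton and short hasp:** by eye against the first pictures, the carton has not moved and the short hasp still stands upright.
- **Contact:** the gripper was clear of everything, with only noise on the wrist force.
- **Forces:** the final press briefly put 67 N on the wrist, more than the few newtons needed but under the 120 N limit. It was the fingertips pressing, not the gripper's body, so I take the 40 N limit not to apply.

No check failed. One measurement disagreed: the top camera put the staple about 3 px off the case fit, while the scene camera agreed to about 1 px. The strap still went over the staple.

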